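# Fit the collar and hold the soda charger's bayonet purge cap open

## Task

Slide the loose steel collar that fits over the soda charger's upright neck down until it lies flat on the drum, and let go of it. Then take the handled bayonet cap from its stand, push it into the slot of the neck until its plate sits down on the neck's rim, twist it a quarter turn clockwise (seen from above) against the spring, and finish while still gripping the cap, holding it pressed fully home and turned: the valve springs shut if you let go. Leave all the other things on the counter standing where they are.

Things in the scene. Friction and masses are not known exactly. Their poses are not given: they have to be found in the camera images.
- collar_mid (a point): the loose collar: a plain steel ring, outside diameter 62 mm, bore 51 mm, 26 mm tall, lying flat (axis z up) on the counter. Point: its centre, 13 mm above its underside
- cap_grip (a point): the loose bayonet cap, about 0.15 kg: black round plate 56 mm across, 6 mm thick, with an upright flat grip bar on it, 44 mm long (its x), 12 mm thick (its y), rising 35 mm above the plate. Same after a half turn. Point: on the axis, in the grip bar, 25 mm above the plate's underside
- cap_plate (a point): same cap: centre of its plate's underside. Below it a round steel stem 13 mm across, with a cross lug at its end 29 mm long (along x, parallel to the grip bar), 7 mm wide, 11 mm tall, reaching to 22 mm below the plate's underside
- stand: fixed grey tube, 54 mm outside, bore 40 mm, 34 mm tall, in which the cap is parked: stem hanging in the bore, plate resting on the rim. Origin at the centre of its underside
- neck_top (a point): the fixed soda charger's upright steel neck, 45 mm across: on its axis, level with its rim, 112 mm above the counter. Its mouth is a 6 mm thick flange with a slot 35 mm long along this point's x, 12 mm wide, and a 19 mm square opening at the middle. The cap's lug passes only lengthwise along this x (either way round)
- neck_foot (a point): on the neck's axis, level with the flat top of the charger's metal drum (110 mm across, top 70 mm above the counter), where the collar's underside belongs; the neck rises 42 mm above it. Same axes as neck_top
- press (a joint): how far the sprung valve in the neck is pushed down, m. 0: the cap's lug just rests on it, plate 9 mm above the rim; over 0.004: the lug is below the flange and can turn; 0.009: plate flush on the rim, fully home. Spring 4 N at 0, 8.5 N at 0.009; it pushes back up
- turn (a joint): how far the valve is turned, rad: 0 at rest, grows clockwise seen from above, stop at 1.5. The pushed-in cap's lug turns it after about 0.13 rad of play (a cap turn of 1.57 brings it to about 1.44). Spring 0.03 N m at 0, 0.15 N m at 1.5; it turns back when let go
- sleeve: bystander: a narrower, taller steel sleeve, 42 mm across, bore 32 mm, 45 mm tall: too small for the neck; leave it. Origin at the centre of its underside
- jigger: bystander: hourglass steel measure, 42 mm across, 80 mm tall, upright. Origin under its centre
- tumbler: bystander: open glass, 68 mm across, 100 mm tall. Origin under its centre
- tumbler2: bystander: a second open glass, the same as the other
- spirit: bystander: amber glass bottle, 66 mm across, 220 mm tall. Origin under its centre
- syrup: bystander: green glass bottle, 56 mm across, 170 mm tall. Origin under its centre
- soda_can: bystander: bare metal drinks can, 66 mm across, 115 mm tall. Origin under its centre

How it is judged:
On the way, in this order (a step that is already met when the one before it is completed fails the run):
1. the collar lies flat on the drum around the neck, let go (horizontal distance between collar_mid and neck_foot below 0.006 m and z of collar_mid in the frame of neck_foot between 0.0095 and 0.0165 m and angle between collar_mid's own z axis and vertical below 0.1 rad and contact force between the fingers and collar below 0.2 N), for 0.2 s.
2. the cap is pushed into the neck, not yet turned (horizontal distance between cap_plate and neck_top below 0.006 m and z of cap_plate in the frame of neck_top below 0.004 m and angle between cap_plate's own z axis and vertical below 0.12 rad and value of joint press above 0.0065 m and value of joint turn below 0.4 rad), for 0.1 s.
3. the pushed-in cap is turned against the spring (horizontal distance between cap_plate and neck_top below 0.006 m and z of cap_plate in the frame of neck_top below 0.004 m and angle between cap_plate's own z axis and vertical below 0.12 rad and value of joint press above 0.0065 m and value of joint turn above 1.15 rad), for 0.2 s.
At the end, for the whole second after the job is handed in: Through the last second: fingers grip the cap (over 2 N); its plate within 4 mm of the rim, 6 mm of the axis, tilt under 0.12; press over 6.5 mm, turn over 1.15 rad; the let-go collar flat on the drum, within 6 mm of the axis and 3.5 mm in height, tilt under 0.1 (all of step 1 and all of step 3 and contact force between the fingers and cap above 2 N); the arm keeps its last pose, push and grip.
It fails at once if a bystander is displaced by more than 30 mm or tipped (distance of any of sleeve, jigger, tumbler, tumbler2, spirit, syrup, soda_can from where it was at the start of the episode above 0.03 m or angle between any of sleeve, jigger, tumbler, tumbler2, spirit, syrup, soda_can's own z axis and vertical above 0.4 rad).
It also fails if it takes over 69 s, if anything falls off the work surface, if the arm or the gripper's body presses on something with over 40 N, if the wrist force passes 120 N, or if a joint passes its speed limit or range.

## Robot

A 7-joint arm with a two-finger parallel gripper is mounted at the origin on the work surface. World frame = base frame: x ahead of the robot, y to its left, z up, the work surface at z = 0. Lengths are in m, angles in rad, forces in N, time in s.
With the tool pointing down it reaches from about 0.35 to 0.9 m from the base axis. Payload 8.1 kg.
Tool frame: the origin (TCP) lies at the very end of the fingers, on their centre line; the grasp point (between the pads) lies 19 mm behind it; y points along the fingers, x is the direction in which the jaws open and shut, and the axes are right-handed (so a half turn about y gives the same grasp; the last joint's range is limited). The gripper opens to 85 mm and grips with 20 to 120 N. Pads are 22 mm wide; open, the fingers measure 114 mm over their backs; the gripper's body (76 mm by 85 mm) begins 54 mm behind the grasp point. The pads swing forward as they close: fully open they stand 13 mm farther back than shut.
Start: joints at [1.243, 0.434, 0.025, 1.573, -0.012, 1.134, -0.075], TCP at [0.139, -0.609, 0.231] pointing down, gripper open.
Joint ranges: [-2.62, 2.62], [-0.44, 2.09], [-1.27, 1.32], [0.08, 2.57], [-1.32, 4.46], [0.12, 2], [-2.74, 2.74]. Speed limits (rad/s): [2.22, 2.22, 3.01, 3.01, 3.14, 3.14, 3.14].

## Interface

Orientations are given as a unit quaternion [x, y, z, w].
In Python, from rig import readout, camera, job gives the robot as it stands.
- The arm moves only by the tool drive_tool, never from a script. Its argument "moves" is a list of rows, each a list of 6 numbers: the shift along the world's x, y, z in mm, then the turn, a rotation vector about the world's x, y, z in units of 6 degrees (1.0 is 6 degrees). A call has exactly 8 rows; each row shifts and turns the commanded pose from where the row before left it; what a row does not reach is not made up. A row lasts 1/10 s, in which the tool goes at most 50 mm and 8.59 degrees, less where a joint would pass 70% of its speed; a pose out of reach is approached as far as the arm can. A call is refused whole if a number of a shift passes 50 or a number of a turn 1, either way. A call with a gripper value outside its range is refused whole. "jaw" is the closure, from 0 (fully open) to 1 (shut), set as the call begins (left out, the last holds). The fingers move at their own pace and stop on an object; the grip force is fixed at half the most. Time passes only in rows, so rows that do not move let the fingers close, or fill a call up. It gives the time, the measured TCP pose, the force and the opening at its end, in the units of the state.
- readout.get_state(): the state, without advancing time (a new reading comes with each control period).
- camera(name): name is "side" or "top" or "wrist"; returns a dict with "img" (420x560x3 uint8, red, green, blue), "depth" (420x560 float32, m along the optical axis (not along the pixel's ray), 0 where there is no reading), "fovy" (degrees; the focal length in pixels is half the picture's height over the tangent of half this angle, whatever the lens; pixels are square), "cx", "cy" (the principal point, pixels), "T" (4x4, takes a point from camera to world coordinates); the wrist camera has in their place "tool_from_camera" (4x4, takes a point from camera to tool coordinates, whose origin is the TCP and whose axes are the tool frame's). Camera axes: x right, y down, z forward; pixel columns grow to the right and rows downward; lengths in m; the calibration is good to about 2 mm. A picture is of the moment at which its call begins: read the wrist's pose just before it.
- job.job_done(): hands the job in, once; it reports no verdict.
The state is a dict: "clock": time; "q": joint angles; "dq": joint speeds; "effort": joint torques, N m; "eef_pos": TCP position; "tool_rot": TCP orientation; "wrist_force": force on the tool from outside, world axes, zero at the start; "wrist_torque": the same for the moment, N m; "finger_gap": finger opening in m.
Only numpy, scipy, OpenCV 4.12 (cv2) and the standard library are available. Lean on these libraries where they do the work, as an engineer would, in place of code of your own. Each camera call takes 0.05 s, during which the arm holds its last target. There are 200 camera calls.

## Working session

There is one attempt and no reset: what is moved stays moved. The work goes in short steps, Python scripts to look and compute and a tool call to move; the robot and the scene stay as the last step left them, time stands still between calls to the robot, and variables do not carry over. Pictures are saved under pics/ and viewed, about 8 in all and at most 12, crops included, and the job is handed in when it is done.

Besides the shell and the picture viewer there is one more tool, called by a JSON object that holds its "fn" and its "kwargs". drive_tool: Moves the arm, as the interface text tells. Its arguments: {"type":"object","properties":{"moves":{"type":"array","items":{"type":"array","items":{"type":"number"}}},"jaw":{"type":"number"}},"required":["moves"]}

```bash
ls; mkdir -p pics; python3 - <<'E'
from rig import readout,camera
import cv2,numpy as np
s=readout.get_state();print({k:np.round(v,3) for k,v in s.items()})
for n in("top","side"):
    c=camera(n);cv2.imwrite(f"pics/{n}0.png",c["img"][:,:,::-1]);np.savez(f"{n}0.npz",**c)
    print(n,c["fovy"],c["cx"],c["cy"],np.round(c["T"],3).tolist())
E
```

```text
pics
{'clock': np.float64(0.0), 'q': array([ 1.243,  0.435,  0.025,  1.574, -0.012,  1.134, -0.075]), 'dq': array([-0.001, -0.002, -0.   , -0.001,  0.001,  0.001,  0.001]), 'effort': array([-0.0000e+00, -6.7048e+01,  1.0250e+00, -3.1620e+01,  1.5000e-02,
        1.3000e-02,  0.0000e+00]), 'eef_pos': array([ 0.139, -0.609,  0.231]), 'tool_rot': array([-0.553,  0.441, -0.44 ,  0.553]), 'wrist_force': array([-1.019,  0.046, -0.584]), 'wrist_torque': array([ 0.062, -0.015,  0.029]), 'finger_gap': np.float64(0.085)}
top 49.4964130075992 281.826717270099 209.7938492172426 [[0.023, -0.978, 0.206, 0.339], [-1.0, -0.023, 0.005, 0.004], [-0.0, -0.206, -0.979, 1.167], [0.0, 0.0, 0.0, 1.0]]
side 53.82638540544024 269.23316599337636 207.45173359546035 [[0.977, -0.112, 0.182, 0.393], [-0.214, -0.51, 0.833, -0.841], [-0.001, -0.853, -0.522, 0.633], [0.0, 0.0, 0.0, 1.0]]
```

View pics/top0.png

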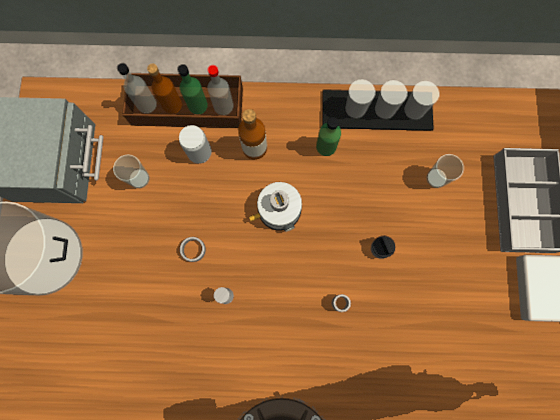

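View pics/side0.png

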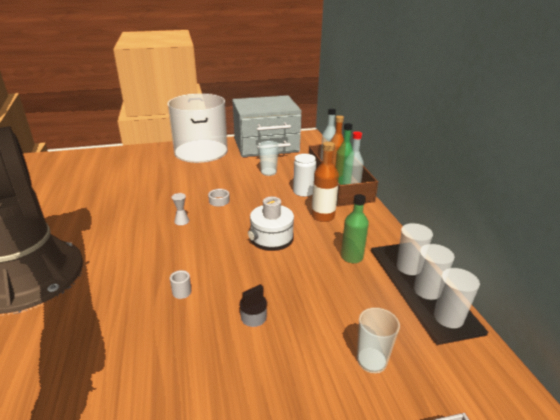

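The top view shows the collar at about (192,250), the cap on its stand at (383,246), the neck at (280,200), the sleeve at (342,303) and the jigger at (222,296). The side view agrees. Next I'll measure from depth.

```bash
cat > h.py <<'E'
import numpy as np,cv2
from scipy.spatial.transform import Rotation as R
def cloud(c,T):
    h,w=c["depth"].shape;f=h/2/np.tan(np.radians(float(c["fovy"]))/2)
    u,v=np.meshgrid(np.arange(w),np.arange(h));d=c["depth"]
    P=np.stack([(u-c["cx"])/f*d,(v-c["cy"])/f*d,d],-1)@T[:3,:3].T+T[:3,3]
    P[d==0]=np.nan;return P
def rect(P,m):
    (c,s,a)=cv2.minAreaRect((P[m][:,:2]*1000).astype(np.float32));return np.round(c,1),np.round(s,1),round(a,1),int(m.sum())
def near(P,x,y,r):return np.hypot(P[...,0]-x,P[...,1]-y)<r
def wrist(name=None):
    from rig import readout,camera
    s=readout.get_state();c=camera("wrist")
    T=np.eye(4);T[:3,:3]=R.from_quat(s["tool_rot"]).as_matrix();T[:3,3]=s["eef_pos"]
    T=T@c["tool_from_camera"];c["Tw"]=T
    if name:cv2.imwrite(f"pics/{name}.png",c["img"][:,:,::-1]);np.savez(name+".npz",**c)
    return c,T,cloud(c,T)
def circ(P,m):
    A=P[m][:,:2];M=np.c_[2*A,np.ones(len(A))];s=np.linalg.lstsq(M,(A**2).sum(1),rcond=None)[0]
    return s[:2],np.sqrt(s[2]+s[0]**2+s[1]**2),len(A)
E
python3 - <<'E'
from h import *
for n in("top","side"):
    c=np.load(n+"0.npz");P=cloud(c,c["T"]);z=P[...,2]
    print(n,"table",np.nanmedian(z[300:340,270:320]))
    if n=="top":
        px={"collar":(192,239),"cap":(383,246),"neck":(280,200),"sleeve":(342,295),"jig":(222,296),"amber":(250,118),"green":(328,125),"can":(192,135),"gl":(135,168),"gl2":(445,168)}
        for k,(u,v) in px.items():print(k,np.round(P[v-2:v+3,u-2:u+3].reshape(-1,3)[[0,12,24]],3).tolist())
    else:P0=P
    for k,(x,y,r,lo,hi) in {"collar":(.42,.23,.06,.015,.035),"capplate":(.42,-.24,.06,.03,.05),"capbar":(.42,-.24,.06,.055,.09),"neck":(.52,0,.06,.1,.125),"drum":(.5,0,.1,.06,.08),"sleeve":(.3,-.15,.06,.035,.055)}.items():
        m=near(P,x,y,r)&(z>lo)&(z<hi)
        if m.sum()>5:print(k,rect(P,m),np.round(np.nanmedian(P[m],0),3),np.nanmax(P[m][:,2]).round(3))
E
cat h.py >/dev/null
```

```text
top table 0.0012046154096787554
collar [[0.504, 0.241, 0.022], [0.5, 0.237, 0.014], [0.497, 0.234, 0.0]]
cap [[0.494, -0.238, 0.047], [0.487, -0.24, 0.06], [0.482, -0.243, 0.066]]
neck [[0.592, 0.019, 0.1], [0.588, 0.014, 0.099], [0.583, 0.009, 0.097]]
sleeve [[0.374, -0.141, 0.005], [0.368, -0.141, 0.046], [0.363, -0.148, 0.031]]
jig [[0.362, 0.15, 0.082], [0.358, 0.145, 0.081], [0.353, 0.14, 0.08]]
amber [[0.749, 0.089, 0.22], [0.743, 0.084, 0.223], [0.741, 0.08, 0.218]]
green [[0.78, -0.094, 0.118], [0.755, -0.094, 0.165], [0.751, -0.099, 0.164]]
can [[0.747, 0.238, 0.115], [0.74, 0.232, 0.119], [0.735, 0.227, 0.119]]
gl [[0.686, 0.4, 0.03], [0.685, 0.399, 0.015], [0.682, 0.396, 0.008]]
gl2 [[0.704, -0.407, 0.031], [0.702, -0.415, 0.023], [0.695, -0.418, 0.026]]
collar (array([458.8, 233.6]), array([27.1, 59.3]), 2.4, 88) [0.456 0.227 0.026] 0.032
capplate (array([ 470.7, -243.3]), array([41.6, 16.3]), 74.3, 82) [ 0.471 -0.241  0.041] 0.049
capbar (array([ 475.7, -249. ]), array([12.8, 10.7]), 34.5, 31) [ 0.474 -0.248  0.076] 0.08
neck (array([572.2,  13.3]), array([11.8, 34.4]), 13.0, 59) [0.571 0.014 0.111] 0.12
drum (array([564.3,  12.3]), array([ 62. , 108.2]), 10.8, 705) [0.562 0.011 0.071] 0.079
sleeve (array([ 342.7, -140.6]), array([25.1, 40.6]), 13.2, 67) [ 0.34  -0.143  0.046] 0.052
side table 0.001406538246486011
collar (array([458.4, 233.3]), array([29.1, 64.5]), 7.5, 87) [0.459 0.224 0.023] 0.029
capplate (array([ 469.1, -246.4]), array([11.8, 38.2]), 11.3, 81) [ 0.47  -0.254  0.041] 0.05
capbar (array([ 473.3, -250.5]), array([13.7,  9.9]), 80.7, 63) [ 0.473 -0.253  0.071] 0.079
neck (array([571.4,  14.5]), array([11.7, 34.9]), 11.0, 57) [0.572 0.008 0.11 ] 0.115
drum (array([564.1,   9.6]), array([ 59.7, 106.9]), 24.2, 471) [ 0.563 -0.004  0.071] 0.08
sleeve (array([ 343.1, -139.8]), array([25.9, 42.2]), 12.9, 136) [ 0.343 -0.149  0.043] 0.048
```

Centres were cropped; redo with better ones.

```bash
python3 - <<'E'
from h import *
for n in("top","side"):
    c=np.load(n+"0.npz");P=cloud(c,c["T"]);z=P[...,2];print(n)
    for k,(x,y,r,lo,hi) in {"collar":(.475,.23,.05,.02,.035),"capplate":(.485,-.245,.05,.033,.048),"capbar":(.485,-.245,.05,.065,.09),"neck":(.59,.01,.05,.1,.12),"drum":(.59,.01,.09,.06,.08),"sleeve":(.35,-.145,.05,.038,.055)}.items():
        m=near(P,x,y,r)&(z>lo)&(z<hi)
        if m.sum()>5:print(k,rect(P,m),np.nanmedian(P[m][:,2]).round(4))
from rig import readout
print(R.from_quat(readout.get_state()["tool_rot"]).as_matrix().round(3).tolist())
E
```

```text
top
collar (array([474.7, 234.4]), array([59. , 58.8]), 1.3, 164) 0.0264
capplate (array([ 490.4, -245.4]), array([53.8, 55. ]), 27.5, 257) 0.041
capbar (array([ 490.3, -244.6]), array([44.1, 13.1]), 23.5, 111) 0.076
neck (array([587. ,  17.8]), array([43.8, 43. ]), 43.0, 256) 0.1116
drum (array([587.1,  17.4]), array([109.1, 108.5]), 45.6, 1209) 0.0709
sleeve (array([ 350. , -138.5]), array([39. , 40.4]), 88.4, 104) 0.046
side
collar (array([474.8, 234.7]), array([63.4, 59.2]), 67.8, 130) 0.0255
capplate (array([ 490.3, -250.9]), array([43.1, 54. ]), 82.1, 319) 0.0412
capbar (array([ 490.5, -244.7]), array([44. , 13.7]), 21.1, 180) 0.0755
neck (array([586.4,  18.1]), array([42.7, 45.4]), 10.4, 205) 0.111
drum (array([586.4,  12.9]), array([100.5, 106.6]), 75.7, 735) 0.0713
sleeve (array([ 350.1, -139.7]), array([40. , 41.1]), 77.5, 173) 0.0445
[[0.223, -0.0, 0.975], [-0.975, 0.001, 0.223], [-0.001, -1.0, -0.0]]
```

{"fn": "drive_tool", "kwargs": {"moves": [[28,39,6,0,0,0],[28,39,6,0,0,0],[28,39,6,0,0,0],[28,39,6,0,0,0],[28,39,6,0,0,0],[28,39,6,0,0,0],[28,39,6,0,0,0],[28,39,6,0,0,0]], "jaw": 0}}

```text
clock: 0.9
eef_pos: [0.3639, -0.2954, 0.2795]
tool_rot: [0.553, -0.441, 0.441, -0.553]
wrist_force: [1.4, 0.1, 0.6]
finger_gap: 0.0853
```

{"fn": "drive_tool", "kwargs": {"moves": [[28,39,6,0,0,0],[28,39,6,0,0,0],[28,39,6,0,0,0],[28,39,6,0,0,0],[28,39,6,0,0,0],[28,39,6,0,0,0],[28,39,6,0,0,0],[0,0,0,0,0,0]]}}

```text
clock: 1.7
eef_pos: [0.5617, -0.0168, 0.3214]
tool_rot: [-0.553, 0.439, -0.438, 0.556]
wrist_force: [0.3, 0.2, 0.3]
finger_gap: 0.0856
```

```bash
python3 - <<'E'
from h import *
c,T,P=wrist("w1")
from rig import readout
s=readout.get_state();print(s["q"].round(3),s["eef_pos"].round(3),c["tool_from_camera"].round(3).tolist(),c["fovy"])
z=P[...,2]
for k,(x,y,r,lo,hi) in {"neck":(.587,.018,.05,.105,.12),"drum":(.587,.018,.09,.06,.08),"collar":(.475,.2345,.05,.02,.035)}.items():
    m=near(P,x,y,r)&(z>lo)&(z<hi)
    if m.sum()>5:print(k,rect(P,m),np.nanmedian(P[m][:,2]).round(4))
E
```

```text
[ 0.234  0.301 -0.387  1.567  0.115  1.296 -1.509] [ 0.56  -0.02   0.321] [[1.0, 0.001, -0.001, 0.001], [0.001, -0.278, 0.961, -0.142], [0.001, -0.961, -0.278, 0.071], [0.0, 0.0, 0.0, 1.0]] 63.970376842582624
neck (array([588.4,  18.7]), array([43.4, 42.7]), 12.2, 1002) 0.1113
drum (array([588.5,  18.7]), array([108.5, 108.6]), 31.4, 5551) 0.0693
collar (array([475.7, 235.6]), array([60.7, 60.8]), 76.7, 685) 0.025
```

```bash
python3 - <<'E'
from h import *
c=np.load("w1.npz");P=cloud(c,c["Tw"]);z=P[...,2]
# rectified top view of neck at z=.112, 10px/mm... 60mm window, x up, y left
f=210/np.tan(np.radians(float(c["fovy"]))/2)
g=np.linspace(-.03,.03,500);Y,X=np.meshgrid(.0187-g,.5884-g)
W=np.stack([X,Y,np.full_like(X,.112)],-1);Ti=np.linalg.inv(c["Tw"]);C=W@Ti[:3,:3].T+Ti[:3,3]
u=(C[...,0]/C[...,2]*f+c["cx"]).astype(np.float32);v=(C[...,1]/C[...,2]*f+c["cy"]).astype(np.float32)
im=cv2.remap(c["img"],u,v,cv2.INTER_CUBIC);cv2.imwrite("pics/rect1.png",im[:,:,::-1])
E
```

```text
(no output)
```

View pics/rect1.png

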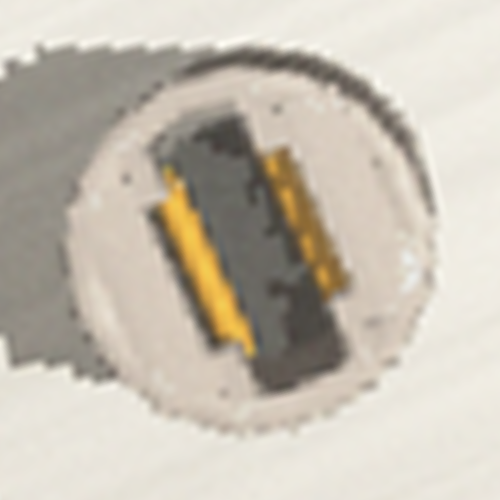

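Rectified neck picture (x up, y left, 0.12 mm/px): the slot runs from (198,128) to (305,372). That puts it about 23.7° from world x, centred at (251,250), so the neck estimate of (588.4,18.7) holds. The bar is at about 22.5°. I'll flip the wrist by +190° in total so there is range left for the clockwise turn.

{"fn": "drive_tool", "kwargs": {"moves": [[-10,32,-5,0,0,1],[-10,32,-5,0,0,1],[-10,32,-5,0,0,1],[-11,32,-5,0,0,1],[-11,32,-5,0,0,1],[-11,32,-5,0,0,1],[-11,32,-5,0,0,1],[-11,31,-5,0,0,1]]}}

```text
clock: 2.55
eef_pos: [0.4738, 0.2303, 0.2809]
tool_rot: [0.685, -0.177, 0.177, -0.684]
wrist_force: [0.5, -0.5, 0.8]
finger_gap: 0.0854
```

{"fn": "drive_tool", "kwargs": {"moves": [[0,0,-20,0,0,1],[0,0,-20,0,0,1],[0,0,-20,0,0,1],[0,0,-20,0,0,1],[0,0,-20,0,0,1],[0,0,-20,0,0,1],[0,0,-10,0,0,1],[0,0,0,0,0,0]]}}

```text
clock: 3.35
eef_pos: [0.4736, 0.2284, 0.1495]
tool_rot: [0.703, 0.078, -0.08, -0.702]
wrist_force: [0.2, 0.2, -0.7]
finger_gap: 0.0854
```

```bash
python3 - <<'E'
from h import *
c,T,P=wrist("w2")
from rig import readout
s=readout.get_state();print(s["q"].round(3),(s["eef_pos"]*1000).round(1));print(R.from_quat(s["tool_rot"]).as_matrix().round(3).tolist())
z=P[...,2];m=near(P,.475,.235,.05)&(z>.02)&(z<.032);print(rect(P,m),circ(P,m),np.nanmedian(P[m][:,2]))
E
```

```text
[ 0.012  0.478 -0.766  1.864  0.399  0.961 -0.711] [474.  229.1 150.6]
[[0.976, -0.002, -0.219], [0.219, -0.001, 0.976], [-0.002, -1.0, -0.001]]
(array([475.3, 237. ]), array([61. , 60.7]), 40.9, 1533) (array([0.47525547, 0.2372785 ]), np.float64(0.02789241389046036), 1533) 0.024964615089445252
```

{"fn": "drive_tool", "kwargs": {"moves": [[1,4,-25,0,0,0],[0,3,-25,0,0,0],[0,0,-25,0,0,0],[0,0,-25,0,0,0],[0,0,-20,0,0,0],[0,0,-15,0,0,0],[0,0,-12,0,0,0],[0,0,0,0,0,0]]}}

```text
clock: 4.2
eef_pos: [0.475, 0.2372, 0.0035]
tool_rot: [0.703, 0.078, -0.079, -0.702]
wrist_force: [-0.4, 0.7, 0.3]
finger_gap: 0.0852
```

{"fn": "drive_tool", "kwargs": {"moves": [[0,0,0,0,0,0],[0,0,0,0,0,0],[0,0,0,0,0,0],[0,0,0,0,0,0],[0,0,0,0,0,0],[0,0,0,0,0,0],[0,0,0,0,0,0],[0,0,0,0,0,0]], "jaw": 1}}

```text
clock: 5.0
eef_pos: [0.4759, 0.2381, 0.006]
tool_rot: [-0.703, -0.08, 0.078, 0.703]
wrist_force: [-2.8, -2.5, 10.4]
finger_gap: 0.0607
```

{"fn": "drive_tool", "kwargs": {"moves": [[0,0,20,0,0,0],[0,0,40,0,0,0],[0,0,45,0,0,0],[0,0,45,0,0,0],[15,-25,10,0,0,0],[22,-42,0,0,0,0],[22,-42,0,0,0,0],[22,-42,0,0,0,0]]}}

```text
clock: 5.8
eef_pos: [0.5571, 0.0851, 0.1656]
tool_rot: [0.703, 0.08, -0.079, -0.703]
wrist_force: [0.9, 0.5, -0.7]
finger_gap: 0.0604
```

{"fn": "drive_tool", "kwargs": {"moves": [[18,-38,0,0,0,0],[13,-28,0,0,0,0],[0,0,0,0,0,0],[0,0,0,0,0,0],[0,0,0,0,0,0],[0,0,0,0,0,0],[0,0,0,0,0,0],[0,0,0,0,0,0]]}}

```text
clock: 6.6
eef_pos: [0.5871, 0.0214, 0.1645]
tool_rot: [0.703, 0.08, -0.08, -0.703]
wrist_force: [0.0, -0.4, -1.1]
finger_gap: 0.0601
```

```bash
python3 - <<'E'
from h import *
from rig import readout,camera
c,T,P=wrist("w3")
s=readout.get_state();print(s["q"].round(3),(s["eef_pos"]*1000).round(1),s["wrist_force"].round(1),s["finger_gap"])
c2=camera("side");cv2.imwrite("pics/s3.png",np.vstack([cv2.resize(c2["img"][130:270,180:360],(560,436))[:,:,::-1]]));
P2=cloud(c2,c2["T"])
for Q in(P,P2):
  z=Q[...,2]
  for k,(lo,hi) in {"drum":(.06,.08),"neck":(.105,.118),"collar":(.15,.2)}.items():
    m=near(Q,.588,.0185,.06)&(z>lo)&(z<hi)
    if m.sum()>5:print(k,rect(Q,m),np.nanpercentile(Q[m][:,2],[2,50,98]).round(4))
E
```

```text
[ 0.372  0.545 -0.729  1.706  0.41   1.049 -0.268] [587.2  21.2 164.4] [ 0.3  0.1 -1. ] 0.06026098526027386
drum (array([588.4,  19.5]), array([108.3, 108.3]), 59.5, 10614) [0.0676 0.0693 0.0709]
neck (array([588.9,  19.4]), array([41.2, 44. ]), 8.2, 1531) [0.1055 0.111  0.1124]
collar (array([584.2,  23.2]), array([64. , 69.6]), 65.2, 13951) [0.1599 0.1824 0.1982]
drum (array([586.4,  13. ]), array([101.2, 106.8]), 76.6, 745) [0.061  0.0713 0.0776]
neck (array([586.8,  17.8]), array([43.5, 45.4]), 29.2, 166) [0.1054 0.1127 0.1155]
collar (array([583.7,  17.2]), array([70. , 65.2]), 53.9, 564) [0.1613 0.1788 0.1975]
```

View pics/w3.png

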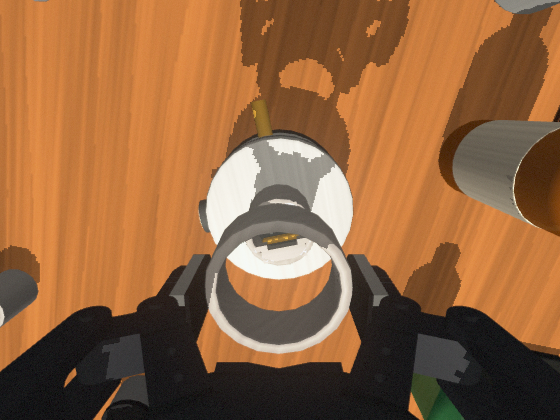

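The wrist picture shows the collar held level between the pads, centred at about (280,280), with the neck's slot visible through it. I'll fit its rim precisely.

```bash
python3 - <<'E'
from h import *
c=np.load("w3.npz");P=cloud(c,c["Tw"]);z=P[...,2]
roi=np.zeros(z.shape,bool);roi[200:356,212:348]=1
m=roi&(z>.15)&(z<.2);print(np.histogram(z[m],bins=np.arange(.15,.2,.003)))
zt=np.nanpercentile(z[m],99)
for lo,hi in((.150,.2),(zt-.008,zt-.004),(zt-.004,zt+.002)):
    k=roi&(z>lo)&(z<hi)&near(P,.588,.02,.045)
    print(lo,hi,rect(P,k),circ(P,k))
A=P[roi&(z>zt-.006)&(z<zt+.002)];print("plane",np.linalg.lstsq(np.c_[A[:,:2]-A[:,:2].mean(0),np.ones(len(A))],A[:,2],rcond=None)[0])
E
```

```text
(array([   0,    0,  102,  609,  652,  677,  711,  751,  841,  860, 2149,
       3081,    0,    0,    0,    0]), array([0.15 , 0.153, 0.156, 0.159, 0.162, 0.165, 0.168, 0.171, 0.174,
       0.177, 0.18 , 0.183, 0.186, 0.189, 0.192, 0.195, 0.198]))
0.15 0.2 (array([588.9,  20.7]), array([59.2, 62.1]), 15.5, 10433) (array([0.58736784, 0.02212752]), np.float64(0.02755205405681288), 10433)
0.17655256845961814 0.18055256845961815 (array([586.5,  22.5]), array([54.4, 57. ]), 1.2, 1161) (array([0.58714151, 0.02307855]), np.float64(0.027622760528829), 1161)
0.18055256845961815 0.18655256845961815 (array([588.7,  20.5]), array([56.6, 61.9]), 10.3, 5067) (array([0.58765018, 0.02102335]), np.float64(0.027705511428951224), 5067)
plane [-0.00154673  0.00621263  0.18272668]
```

{"fn": "drive_tool", "kwargs": {"moves": [[0.7,-1.4,0,0,0,0],[0,0,-10,0,0,0],[0,0,-12,0,0,0],[0,0,-12,0,0,0],[0,0,-6,0,0,0],[0,0,-4,0,0,0],[0,0,-4,0,0,0],[0,0,-4,0,0,0]]}}

```text
clock: 7.5
eef_pos: [0.5882, 0.0194, 0.1122]
tool_rot: [-0.703, -0.08, 0.079, 0.703]
wrist_force: [1.0, -1.2, -0.8]
finger_gap: 0.0603
```

{"fn": "drive_tool", "kwargs": {"moves": [[0,0,-5,0,0,0],[0,0,-5,0,0,0],[0,0,-6,0,0,0],[0,0,-6,0,0,0],[0,0,-6,0,0,0],[0,0,-3,0,0,0],[0,0,-2,0,0,0],[0,0,0,0,0,0]]}}

```text
clock: 8.3
eef_pos: [0.5879, 0.0193, 0.0791]
tool_rot: [-0.703, -0.079, 0.079, 0.703]
wrist_force: [0.4, 0.2, 0.4]
finger_gap: 0.0601
```

{"fn": "drive_tool", "kwargs": {"moves": [[0,0,-1,0,0,0],[0,0,-1,0,0,0],[0,0,0,0,0,0],[0,0,0,0,0,0],[0,0,0,0,0,0],[0,0,0,0,0,0],[0,0,0,0,0,0],[0,0,0,0,0,0]]}}

```text
clock: 9.1
eef_pos: [0.588, 0.0193, 0.0773]
tool_rot: [0.703, 0.079, -0.079, -0.703]
wrist_force: [0.7, -0.1, -1.2]
finger_gap: 0.0603
```

{"fn": "drive_tool", "kwargs": {"moves": [[0,0,0,0,0,0],[0,0,0,0,0,0],[0,0,0,0,0,0],[0,0,0,0,0,0],[0,0,0,0,0,0],[0,0,0,0,0,0],[0,0,0,0,0,0],[0,0,0,0,0,0]], "jaw": 0}}

```text
clock: 9.9
eef_pos: [0.588, 0.0193, 0.0773]
tool_rot: [0.703, 0.079, -0.079, -0.703]
wrist_force: [0.0, 0.6, 0.3]
finger_gap: 0.0853
```

{"fn": "drive_tool", "kwargs": {"moves": [[0,0,15,0,0,0],[0,0,25,0,0,0],[0,0,30,0,0,0],[0,0,40,0,0,0],[0,0,40,0,0,0],[0,0,30,0,0,0],[0,0,0,0,0,0],[0,0,0,0,0,0]]}}

```text
clock: 10.7
eef_pos: [0.5882, 0.0195, 0.2587]
tool_rot: [0.703, 0.08, -0.079, -0.703]
wrist_force: [-0.4, 0.0, 0.8]
finger_gap: 0.0853
```

```bash
python3 - <<'E'
from h import *
from rig import readout,camera
c,T,P=wrist("w4")
s=readout.get_state();print(s["q"].round(3),(s["eef_pos"]*1000).round(1),s["wrist_force"].round(1))
c2=camera("top");P2=cloud(c2,c2["T"])
for Q in(P,P2):
  z=Q[...,2]
  for k,(lo,hi) in {"neck":(.105,.118),"collar":(.09,.1)}.items():
    m=near(Q,.588,.0185,.045)&(z>lo)&(z<hi)
    if m.sum()>5:print(k,rect(Q,m),np.nanpercentile(Q[m][:,2],[2,50,98]).round(4))
f=210/np.tan(np.radians(float(c["fovy"]))/2)
g=np.linspace(-.045,.045,600);Y,X=np.meshgrid(.019-g,.5885-g)
W=np.stack([X,Y,np.full_like(X,.112)],-1);Ti=np.linalg.inv(T);C=W@Ti[:3,:3].T+Ti[:3,3]
u=(C[...,0]/C[...,2]*f+c["cx"]).astype(np.float32);v=(C[...,1]/C[...,2]*f+c["cy"]).astype(np.float32)
cv2.imwrite("pics/rect4.png",cv2.remap(c["img"],u,v,cv2.INTER_CUBIC)[:,:,::-1])
E
```

```text
[ 0.403  0.464 -0.767  1.583  0.336  1.232 -0.2  ] [587.6  19.2 257.5] [-0.2 -0.8  0.2]
neck (array([588.1,  19.5]), array([43.8, 43.7]), 10.1, 1371) [0.1057 0.1111 0.1126]
collar (array([588.1,  18.3]), array([60.9, 60.8]), 60.0, 1499) [0.0915 0.0953 0.0993]
neck (array([582.4,  30.5]), array([38.1, 15.8]), 22.9, 82) [0.1065 0.1124 0.117 ]
collar (array([579.5,  30.9]), array([60.6, 28.9]), 28.1, 86) [0.0916 0.0964 0.0996]
```

View pics/rect4.png

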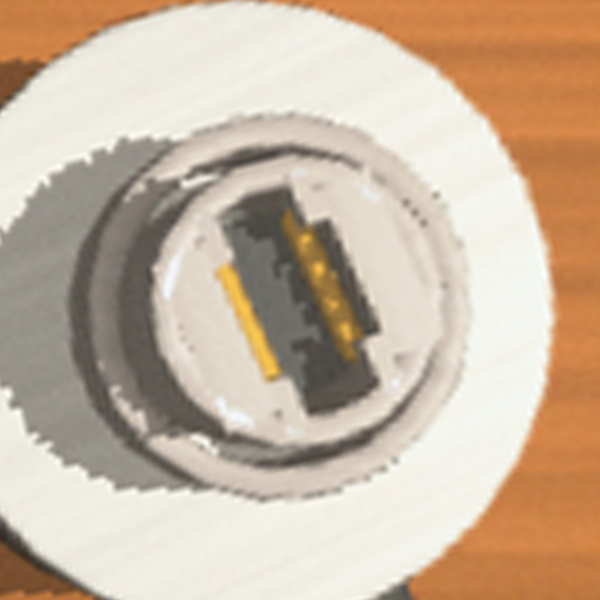

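The collar lies flat on the drum around the neck: top at 0.0955, offset about 1.2 mm. The slot here runs from (254,201) to (347,398), about 25°, centred. Now the cap.

{"fn": "drive_tool", "kwargs": {"moves": [[-6,-17,-4,0,0,1],[-6,-17,-4,0,0,1],[-6,-17,-4,0,0,1],[-6,-17,-4,0,0,1],[-6,-17,-4,0,0,1],[-6,-17,-4,0,0,1],[-6,-17,-4,0,0,1],[-6,-17,-4,0,0,1]]}}

```text
clock: 11.6
eef_pos: [0.5389, -0.1173, 0.224]
tool_rot: [-0.608, -0.359, 0.36, 0.609]
wrist_force: [0.3, -0.7, 0.3]
finger_gap: 0.0853
```

{"fn": "drive_tool", "kwargs": {"moves": [[-7,-18,-5,0,0,1],[-7,-18,-5,0,0,1],[-7,-18,-5,0,0,1],[-7,-18,-5,0,0,1],[-7,-18,-5,0,0,1],[-7,-18,-5,0,0,1],[-7,-18,-5,0,0,1],[0,0,0,0,0,1]]}}

```text
clock: 12.4
eef_pos: [0.4886, -0.2457, 0.188]
tool_rot: [-0.41, -0.575, 0.576, 0.412]
wrist_force: [0.2, -0.8, -0.6]
finger_gap: 0.0854
```

```bash
python3 - <<'E'
from h import *
from rig import readout
c,T,P=wrist("w5")
s=readout.get_state();M=R.from_quat(s["tool_rot"]).as_matrix();print(s["q"].round(3),(s["eef_pos"]*1000).round(1),np.degrees(np.arctan2(M[1,0],M[0,0])),M.round(3).tolist())
z=P[...,2]
for k,(lo,hi) in {"plate":(.033,.048),"bar":(.068,.085)}.items():
    m=near(P,.4904,-.2447,.05)&(z>lo)&(z<hi);print(k,rect(P,m),np.nanmedian(P[m][:,2]))
E
```

```text
[ 1.135  0.62  -1.155  1.757  0.61   1.183  1.709] [ 489.2 -244.3  188.4] 109.32652297408198 [[-0.331, -0.003, -0.944], [0.944, 0.001, -0.331], [0.002, -1.0, 0.003]]
plate (array([ 490.7, -244.1]), array([54.1, 54.9]), 21.5, 2191) 0.039210918406103024
bar (array([ 491.4, -244. ]), array([44.4, 12. ]), 22.2, 817) 0.0745910721888427
```

{"fn": "drive_tool", "kwargs": {"moves": [[2,0,-25,0,0,0.5],[0,0,-25,0,0,0],[0,0,-25,0,0,0],[0,0,-25,0,0,0],[0,0,-20,0,0,0],[0,0,-14,0,0,0],[0,0,-7,0,0,0],[0,0,0,0,0,0]]}}

```text
clock: 13.25
eef_pos: [0.4926, -0.2423, 0.0486]
tool_rot: [0.396, 0.586, -0.586, -0.397]
wrist_force: [-0.2, 0.7, 1.2]
finger_gap: 0.0858
```

{"fn": "drive_tool", "kwargs": {"moves": [[0,0,0,0,0,0],[0,0,0,0,0,0],[0,0,0,0,0,0],[0,0,0,0,0,0],[0,0,0,0,0,0],[0,0,0,0,0,0],[0,0,0,0,0,0],[0,0,0,0,0,0]], "jaw": 1}}

```text
clock: 14.05
eef_pos: [0.4932, -0.2428, 0.0497]
tool_rot: [-0.396, -0.586, 0.586, 0.396]
wrist_force: [-0.6, -0.2, 6.0]
finger_gap: 0.0109
```

```bash
python3 - <<'E'
from rig import readout
s=readout.get_state();print(s["q"].round(3),(s["eef_pos"]*1000).round(1),s["wrist_force"].round(1),s["wrist_torque"].round(2),s["finger_gap"])
E
```

```text
[ 1.035  0.775 -1.016  1.888  0.813  0.961  1.588] [ 493.2 -242.8   49.7] [-0.6 -0.2  6. ] [-0.05  0.29  0.04] 0.010851822229106255
```

{"fn": "drive_tool", "kwargs": {"moves": [[0,0,15,0,0,0],[0,0,30,0,0,0],[0,0,40,0,0,0],[0,0,40,0,0,0],[6,16,25,0,0,0.4],[12,33,0,0,0,0],[12,33,0,0,0,0],[13,34,0,0,0,0]]}}

```text
clock: 14.85
eef_pos: [0.536, -0.1258, 0.2002]
tool_rot: [-0.384, -0.594, 0.594, 0.384]
wrist_force: [0.1, -0.5, -2.0]
finger_gap: 0.0107
```

{"fn": "drive_tool", "kwargs": {"moves": [[13,35,0,0,0,0],[13,35,0,0,0,0],[13,35,0,0,0,0],[10,27,0,0,0,0],[5,15,0,0,0,0],[0,0,0,0,0,0],[0,0,0,0,0,0],[0,0,0,0,0,0]]}}

```text
clock: 15.65
eef_pos: [0.5897, 0.019, 0.1993]
tool_rot: [-0.384, -0.593, 0.594, 0.384]
wrist_force: [0.4, -0.9, -1.6]
finger_gap: 0.0111
```

```bash
python3 - <<'E'
from h import *
from rig import readout,camera
c,T,P=wrist("w6")
s=readout.get_state();M=R.from_quat(s["tool_rot"]).as_matrix();print(s["q"].round(3),(s["eef_pos"]*1000).round(1),s["wrist_force"].round(1),np.degrees(np.arctan2(M[1,0],M[0,0])))
for n in("side","top"):
    c2=camera(n);np.savez(n+"6.npz",**c2)
    if n=="side":P2=cloud(c2,c2["T"]);cv2.imwrite("pics/s6.png",cv2.resize(c2["img"][90:270,180:370],None,fx=3,fy=3,interpolation=cv2.INTER_CUBIC)[:,:,::-1])
cv2.imwrite("pics/w6b.png",cv2.resize(c["img"],None,fx=1.0,fy=1.0)[:,:,::-1])
for Q in(P,P2):
  z=Q[...,2]
  for k,(lo,hi) in {"neck":(.105,.118),"cap":(.16,.2)}.items():
    m=near(Q,.588,.0185,.045)&(z>lo)&(z<hi);print(k,m.sum())
    if m.sum()>5:print(k,rect(Q,m),np.histogram(Q[m][:,2],8))
E
```

```text
[ 0.575  0.652 -1.103  1.643  0.611  1.235  1.336] [589.8  18.8 199.3] [-0.1 -0.6 -3.8] 114.18014092266779
neck 760
neck (array([576.1,  14.1]), array([18.5, 43. ]), 21.4, 760) (array([ 20,   8,  14,  20,  69, 336, 267,  26]), array([0.10503741, 0.1060802 , 0.10712299, 0.10816578, 0.10920857,
       0.11025136, 0.11129415, 0.11233694, 0.11337973]))
cap 4410
cap (array([580.9,  14.4]), array([39.8, 55.5]), 24.5, 4410) (array([  30,   97, 2588, 1543,   30,   42,   44,   36]), array([0.1825091 , 0.18468457, 0.18686004, 0.18903551, 0.19121098,
       0.19338645, 0.19556192, 0.19773739, 0.19991287]))
neck 164
neck (array([586.5,  17.6]), array([42.6, 42.2]), 78.4, 164) (array([14, 12, 19, 12, 16, 54, 29,  8]), array([0.10508133, 0.10648046, 0.10787959, 0.10927871, 0.11067784,
       0.11207696, 0.11347609, 0.11487522, 0.11627434]))
cap 231
cap (array([585.3,   9.7]), array([44.2, 52.9]), 75.5, 231) (array([ 14,  17,   7,   0,   7,  54, 111,  21]), array([0.1627895 , 0.16743333, 0.17207716, 0.17672099, 0.18136483,
       0.18600866, 0.19065249, 0.19529632, 0.19994016]))
```

View pics/w6b.png

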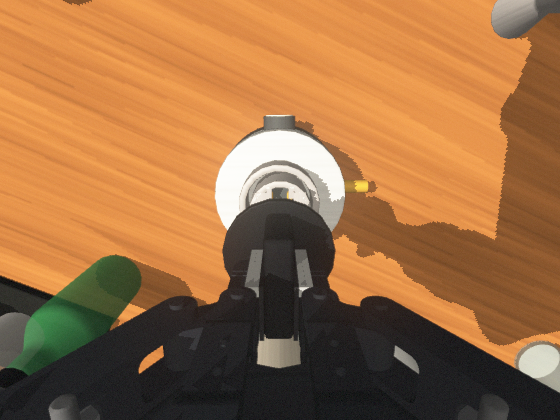

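View pics/s6.png

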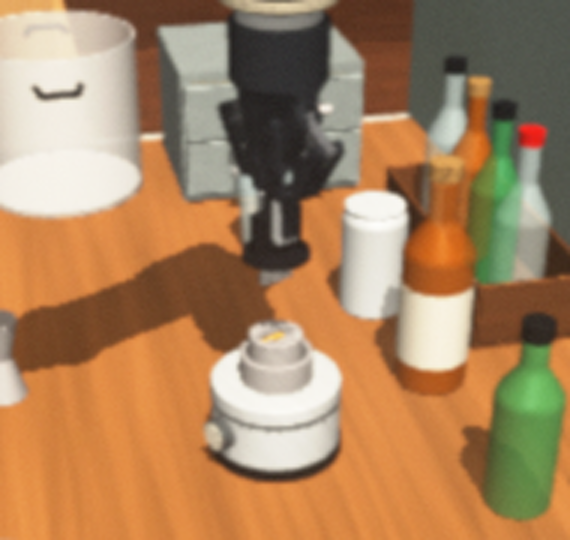

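The wrist picture shows the cap gripped centrally above the neck, and the side picture shows it level. Plate-edge fit: cap at about (588.2,17.7), neck at (588.2,18.8), so I correct y by about +1 and descend.

{"fn": "drive_tool", "kwargs": {"moves": [[0.2,1,-4,0,0,0],[0,0,-10,0,0,0],[0,0,-10,0,0,0],[0,0,-10,0,0,0],[0,0,-6,0,0,0],[0,0,-4,0,0,0],[0,0,-3,0,0,0],[0,0,-3,0,0,0]]}}

```text
clock: 16.6
eef_pos: [0.5903, 0.0215, 0.1493]
tool_rot: [0.384, 0.594, -0.594, -0.384]
wrist_force: [-0.5, 0.2, -2.3]
finger_gap: 0.0112
```

{"fn": "drive_tool", "kwargs": {"moves": [[0,0,-2,0,0,0],[0,0,-2,0,0,0],[0,0,0,0,0,0],[0,0,0,0,0,0],[0,0,0,0,0,0],[0,0,0,0,0,0],[0,0,0,0,0,0],[0,0,0,0,0,0]]}}

```text
clock: 17.4
eef_pos: [0.5902, 0.0213, 0.1454]
tool_rot: [0.384, 0.594, -0.594, -0.384]
wrist_force: [-0.0, -0.5, -1.6]
finger_gap: 0.0107
```

{"fn": "drive_tool", "kwargs": {"moves": [[0,0,-3,0,0,0],[0,0,-3,0,0,0],[0,0,-2,0,0,0],[0,0,-2,0,0,0],[0,0,-2,0,0,0],[0,0,0,0,0,0],[0,0,0,0,0,0],[0,0,0,0,0,0]]}}

```text
clock: 18.2
eef_pos: [0.5904, 0.0213, 0.1336]
tool_rot: [0.384, 0.594, -0.594, -0.384]
wrist_force: [0.9, -1.5, 4.6]
finger_gap: 0.011
```

{"fn": "drive_tool", "kwargs": {"moves": [[0,0,-2,0,0,0],[0,0,-2,0,0,0],[0,0,-1,0,0,0],[0,0,0,0,0,0],[0,0,0,0,0,0],[0,0,0,0,0,0],[0,0,0,0,0,0],[0,0,0,0,0,0]]}}

```text
clock: 19.0
eef_pos: [0.5905, 0.0213, 0.1288]
tool_rot: [0.384, 0.594, -0.594, -0.384]
wrist_force: [-0.4, -1.8, 7.1]
finger_gap: 0.0111
```

{"fn": "drive_tool", "kwargs": {"moves": [[0,0,-1,0,0,0],[0,0,-1,0,0,0],[0,0,-1,0,0,0],[0,0,0,0,0,0],[0,0,0,0,0,0],[0,0,0,0,0,0],[0,0,0,0,0,0],[0,0,0,0,0,0]]}}

```text
clock: 19.8
eef_pos: [0.591, 0.0214, 0.1278]
tool_rot: [0.385, 0.594, -0.594, -0.383]
wrist_force: [-5.9, -3.7, 24.8]
finger_gap: 0.0114
```

```bash
python3 - <<'E'
from rig import readout
s=readout.get_state();print(s["q"].round(3),(s["eef_pos"]*1000).round(1),s["wrist_force"].round(1),s["wrist_torque"].round(2))
E
```

```text
[ 0.539  0.721 -1.048  1.722  0.693  1.115  1.268] [591.   21.4 127.8] [-5.9 -3.7 24.8] [-0.95  1.37  0.05]
```

{"fn": "drive_tool", "kwargs": {"moves": [[0,-0.2,0.5,0,0,-1],[0,-0.2,0,0,0,-1],[0,-0.2,0,0,0,-1],[0,-0.2,0,0,0,-1],[0,-0.2,0,0,0,-1],[0,-0.2,0,0,0,-1],[0,-0.2,0,0,0,-1],[0,-0.2,0,0,0,-1]]}}

```text
clock: 20.6
eef_pos: [0.5909, 0.0192, 0.1279]
tool_rot: [0.594, 0.385, -0.385, -0.592]
wrist_force: [-4.8, -4.4, 22.2]
finger_gap: 0.0111
```

```bash
python3 - <<'E'
from h import *
from rig import readout
s=readout.get_state();M=R.from_quat(s["tool_rot"]).as_matrix();print(s["q"].round(3),(s["eef_pos"]*1000).round(1),s["wrist_force"].round(1),s["wrist_torque"].round(2),M.round(3).tolist(),np.degrees(np.arctan2(M[1,0],M[0,0])))
E
```

```text
[ 0.44   0.635 -0.849  1.73   0.549  1.03   0.547] [590.9  19.2 127.9] [-4.8 -4.4 22.2] [-1.02  1.29  0.09] [[0.407, 0.002, -0.914], [0.914, -0.002, 0.407], [-0.0, -1.0, -0.003]] 65.99872030122512
```

{"fn": "drive_tool", "kwargs": {"moves": [[-0.1,-0.2,0,0,0,-1],[-0.1,-0.2,0,0,0,-1],[-0.1,-0.2,0,0,0,-1],[-0.1,-0.2,0,0,0,-1],[-0.1,-0.2,0,0,0,-1],[-0.1,-0.1,0,0,0,-1],[-0.1,-0.1,0,0,0,-1],[0,0,0,0,0,0]]}}

```text
clock: 21.4
eef_pos: [0.5897, 0.0177, 0.1277]
tool_rot: [0.693, 0.147, -0.147, -0.691]
wrist_force: [-6.4, -4.2, 22.6]
finger_gap: 0.0108
```

{"fn": "drive_tool", "kwargs": {"moves": [[0,0,0,0,0,0],[0,0,0,0,0,0],[0,0,0,0,0,0],[0,0,0,0,0,0],[0,0,0,0,0,0],[0,0,0,0,0,0],[0,0,0,0,0,0],[0,0,0,0,0,0]]}}

```text
clock: 22.2
eef_pos: [0.5897, 0.0176, 0.1277]
tool_rot: [0.692, 0.149, -0.148, -0.691]
wrist_force: [-6.6, -4.3, 22.7]
finger_gap: 0.0112
```

```bash
python3 - <<'E'
from h import *
from rig import readout,camera
c,T,P=wrist("w7")
s=readout.get_state();M=R.from_quat(s["tool_rot"]).as_matrix();print(s["q"].round(3),(s["eef_pos"]*1000).round(1),s["wrist_force"].round(1),s["wrist_torque"].round(2),s["finger_gap"],np.degrees(np.arctan2(M[1,0],M[0,0])))
z=P[...,2]
for k,lo,hi in(("plate",.113,.1235),("collar",.088,.1)):
    m=near(P,.588,.0185,.042)&(z>lo)&(z<hi);print(k,rect(P,m),np.nanpercentile(P[m],[5,50,95],axis=0)[:,2])
c2=camera("side")
cv2.imwrite("pics/f7.png",np.hstack([c["img"][150:350,130:430],cv2.resize(c2["img"][150:270,200:380],(300,200))])[:,:,::-1])
E
```

```text
[ 0.337  0.576 -0.67   1.741  0.424  0.973 -0.075] [589.7  17.6 127.7] [-7.4 -3.9 23.8] [-1.08  1.62  0.05] 0.01073948872130172 24.237500009027784
plate (array([586. ,  26.1]), array([55.2, 40.1]), 24.0, 4292) [0.11598163 0.11726819 0.1184032 ]
collar (array([580.2,  31.4]), array([61.5, 31. ]), 31.7, 1512) [0.08932315 0.09485522 0.09617568]
```

View pics/f7.png

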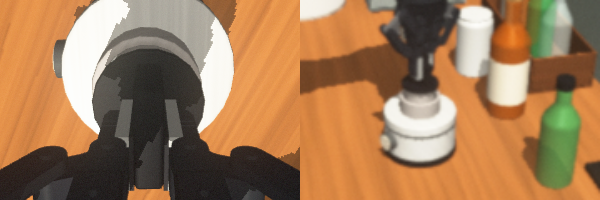

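```bash
python3 -c "
from rig import job;print(job.job_done())"
```

```text
the job is handed in; nothing more can be done
None
```

I put the collar flat on the drum and let go of it. Then I took the cap from its stand, pushed it into the slot and turned it 90° clockwise. I handed the job in at about 22 s, still gripping the cap and pressing it home. The hand-in gave no verdict, and I never had a direct reading of the press and turn joints.

- **Collar:** in the wrist camera its top was at about 0.095 m both after release and at the end, where flat on the drum means 0.096 m. It was about 1.2 mm off the neck's axis when I released it; in the last picture it was half hidden, so I checked only its height.
- **Cap seated:** the plate's top read 0.117 to 0.118 m, and flush on the rim is 0.118 m. Its centre was within about 1 mm of the neck's axis. The upward push was about 23 N, well above the 8.5 N spring, so the plate is bearing on the rim.
- **Cap turned:** the wrist turned from 114.2° to 24.2°, and the bar stayed in line with the pads, with no visible slip. The turn joint should then be at about 1.44 rad.
- **Grip and other things:** the finger gap is 10.7 to 11.2 mm on the 12 mm bar. I worked clear of the other things, and the ones in the last side picture look unmoved, but I did not measure them again.

No check failed. The small disagreements were 1 to 2 mm between the cameras and the tool position, and a sideways force of about 7 N at the end, which was steady.

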